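# Index the rotary filing table to the red line and lock it

### The arm

A 6-joint arm with a two-finger parallel gripper is mounted at the origin on a cart in front of the work surface, level with it; the furniture and walls round the work are solid. World frame = base frame: x ahead of the robot, y to its left, z up, the work surface at z = 0. Lengths are in m, angles in rad, forces in N, time in s.
With the tool pointing down it reaches from about 0.2 to 0.875 m from the base axis. Payload 3.4 kg.
Tool frame: the origin (TCP) lies between the finger pads; the fingertips stand 25 mm ahead of it and the grasp point (between the pads) lies 6 mm ahead of it (r.nose_length is the z of the fingertips in the tool frame, in m); z points along the fingers, y is the line along which they close (so a half turn about z gives the same grasp; the last joint's range is limited). The gripper opens to 94 mm and grips with 3 to 60 N. Pads are 16 mm wide; open, the fingers measure 119 mm over their backs; the gripper's body (75 mm by 177 mm) begins 78 mm behind the grasp point.
Start: joints at [-1.44, 0.276, 1.505, -0, 1.361, -0.121], TCP at [0.143, -0.557, 0.23] pointing down, gripper open.
Joint ranges: [-2.89, 2.89], [-0.75, 2.08], [0.22, 2.7], [-1.18, 4.32], [0.11, 2.71], [-2.7, 2.7]. Speed limits (rad/s): [2.57, 2.57, 3.14, 3.14, 3.14, 3.14].

### API

Orientations are given as a unit quaternion [w, x, y, z].
In Python, from plant import r, gripper_to, inverse_kinematics, vision, models, telemetry gives the robot as it stands. Calls block until the motion is done:
- r.move_to(position, orientation): joint-space move of the TCP to a pose.
- r.move_l(position, rot=None, vel=0.15, guard=None): straight line of the TCP; rot=None keeps the orientation; vel is the mean speed in m/s. With guard (N) it stops when the force on the tool has changed by that much, and returns True; else False.
- r.movej(angles): joint-space move.
- gripper_to(opening, f_grip=None): finger opening in m; f_grip is the grip in N (None keeps the last); returns when the fingers have stopped.
- r.hold(seconds).
- inverse_kinematics(position, orientation): joint angles nearest the present ones, or None.
- vision.snapshot(name): name is "scene" or "top" or "wrist"; returns the picture (400x640x3 uint8, red, green, blue); there is no depth.
- vision.get_calibration(name): a dict with "fx", "fy", "cx", "cy" (pixels), "position" and "orientation" of the camera in the world. Camera axes: x right, y down, z forward; pixel columns grow to the right and rows downward; lengths in m; the calibration is good to about 2 mm. A picture is of the moment at which its call begins: read the wrist's pose just before it. get_calibration takes no time and is no camera call; for the wrist camera it gives the pose at the moment of the call.
A pose or a line that the arm cannot do raises r.PlanningError and nothing moves.
- r.sign_off(): hands the job in; it is judged then, once.
Trained networks look in the newest picture that a camera, given by its name, has taken for a name from the list of things; names that differ only in an ending like _2 or _b are one class to them, and where a whole thing is asked for, a point or a joint stands for the part that bears it (a point fixed in the world has none). Each returns a list of dicts, best first, with "score" (0 to 1); they miss things now and then, are a little off and sometimes report something else, mostly with a low value. They report only what shows in the picture. A call takes as long as a camera call.
- models.boxes_of(thing, camera): "at" ([x, y, z] in m, in world coordinates, good to about 4 mm: the middle of the surface that is visible of it).
- models.regions_of(thing, camera): "pixels" (400x640 bool, what is visible of it).
- models.mark_of(thing, camera): "at" ([x, y, z] in m, in world coordinates, good to about 4 mm: a listed point, or the origin of a listed thing).
Readings, each from a call of its own:
- telemetry.current_t(): time.
- telemetry.current_joints(): joint angles.
- telemetry.current_dq(): joint speeds.
- telemetry.current_joint_efforts(): joint torques, N m.
- telemetry.current_ee_pos(): TCP position.
- telemetry.current_tool_rot(): TCP orientation.
- telemetry.current_wrist_force(): force on the tool from outside, world axes, zero at the start.
- telemetry.current_torque(): the same for the moment, N m.
- telemetry.current_opening(): finger opening in m.
- telemetry.current_finger_force(): force on a finger pad.
Only numpy, scipy, OpenCV 4.12 (cv2) and the standard library are available. Lean on these libraries where they do the work, as an engineer would, in place of code of your own. Each camera call takes 0.05 s, during which the arm holds its last target. There are 200 camera calls.

### The job

Index the rotary filing table for the next facet of the frog blank clamped on it, using fingertip pushes only: swing the black clamp lever out to release the dial, push the dial round by its steel finger post until the white index line on the dial lines up with the red line of the flag on the scale ring, then push the lever fully back home to lock the dial in that position. Do not pinch, lift or shove the table or its parts, push gently, and leave the red flag and everything else on the bench where it is.

Things in the scene. Friction and masses are not known exactly. Their poses are not given: they have to be found in the camera images.
- index_table: Round green rotary filing table, 176 mm across, 4 to 5 kg laden, loose on rubber feet (slides if shoved with 20 N or more). Origin: on the bench, on the dial's vertical axis. x runs front to rear, y to the left (low roller file rest, top 56 mm), -y to the right (lever boss), z up. Dark dial 121 mm across, top at 38 mm; the black blank strapped at its middle reaches 59 mm.
- dial (a joint): Angle of the dial, rad, anticlockwise from above positive; at 0 the white line points along the table's -x, the finger post along +x. It stays where left (friction 0.07 N m, 2 N at the post); with the lever home a brake holds it (over 15 N at the post). It starts 0.3 to 2.1 rad anticlockwise of the red line, so it is to be turned clockwise.
- lever (a joint): Angle of the black clamp lever, rad: 0 = home (dial locked, lever pointing along the table's -x), 1.2 = end stop, swung out nearly along -y. Anticlockwise from above releases; beyond 0.5 the brake is off. It stays where left (friction 0.15 N m, 2 to 5 N at the grip).
- finger_post (a point): Axis of the upright steel finger post of the dial, 70 mm above the bench, 43 mm from the dial's axis, opposite the white line. Stem 11 mm thick, head 14 mm, top at 80 mm above the bench. Between 60 and 78 mm above the bench nothing else on the dial is in the way.
- lever_knob (a point): Axis of the upright black grip at the lever's free end, 70 mm above the bench, 60 mm from the lever's pivot. The grip is 15 mm thick and reaches from 47 to 80 mm above the bench.
- lever_pivot (a point): Point on the lever's vertical axis, 70 mm above the bench, 92 mm to the right (-y) of the dial's axis. The boss and hub below it are 54 mm high.
- index_line (a point): Outer end of the white index line on the dial (radial, 20 x 4 mm), 61 mm from the dial's axis, 38 mm above the bench.
- target_line (a point): Inner end of the red line (radial, 4 mm wide, across the aluminium scale ring that has a black line each 10 degrees; it belongs to a red block 16 mm wide, clamped stiffly on the ring's rim), 61 mm from the dial's axis, 38 mm above the bench. It coincides with index_line when the lines meet.
- spare_blank: White frog blank, 20 x 46 x 12 mm, lying loose in front of the table. Origin: centre of its underside.
- thread_spool: Red thread spool, 29 mm across, 40 mm high, standing left of the table. Origin: centre of its underside.
- flat_file: Flat steel file, 26 x 222 x 6 mm, lying behind the table. Origin: centre of its underside.
- glue_bottle: White and orange glue bottle, 33 mm across, 104 mm high. Origin: centre of its underside.
- tin_1: Round tin with a green lid, 67 mm across, 22 mm high. Origin: centre of its underside. Right of and behind the table.
- rosin_cake: Orange rosin cake on its wood holder, 34 x 62 x 22 mm. Origin: centre of its underside. Left of the table.

How it is judged:
On the way, in this order (a step that is already met when the one before it is completed fails the run):
1. the lever is swung out and the dial is released (value of joint lever above 0.6 rad), for 0.1 s.
2. with the lever out, the white line meets the red line (horizontal distance between index_line and target_line below 0.0035 m and value of joint lever above 0.5 rad), for 0.2 s.
3. the lever is home again with the lines still together (horizontal distance between index_line and target_line below 0.0035 m and value of joint lever below 0.12 rad), for 0.2 s.
At the end, for the whole second after the job is handed in: The white line's outer end is within 3.5 mm (a third of a scale division) of the red line's inner end, the lever is home to within 0.12 rad, and the table stands level and at rest on its feet (all of step 3 and angle between index_table's own z axis and vertical below 0.05 rad and height (world z) of index_table below 0.004 m and linear speed of index_table below 0.01 m/s); the robot touches nothing.
It fails at once if the table is lifted or tipped (height (world z) of index_table above 0.006 m or angle between index_table's own z axis and vertical above 0.08 rad).
It fails at once if the table is shoved more than 20 mm (distance of index_table from where it was at the start of the episode above 0.02 m).
It fails at once if the red flag is moved more than 20 mm (distance of target_line from where it was at the start of the episode above 0.02 m).
It fails at once if the table's parts are pinched or forced (over 30 N from the fingers) (contact force between the fingers and index_table above 30 N).
It fails at once if a loose thing nearby is disturbed by more than 20 mm (distance of any of spare_blank, thread_spool, flat_file, glue_bottle, tin_1, rosin_cake from where it was at the start of the episode above 0.02 m).
It also fails if it takes over 67 s, if anything falls off the work surface, if the arm or the gripper's body presses on something with over 40 N, if the wrist force passes 120 N, or if a joint passes its speed limit or range.

## Working session

There is one attempt and no reset: what is moved stays moved. The work goes in short steps, each a Python script; the robot and the scene stay as the last script left them, time stands still between calls to the robot, and variables do not carry over. Pictures are saved under pics/ and viewed, at most 10 in all, crops included, and the job is handed in when it is done.

```bash
mkdir -p pics; ls; python3 - <<'E'
from plant import r, vision, models, telemetry
import cv2, numpy as np
for c in ("scene","top"):
    im=vision.snapshot(c); cv2.imwrite(f"pics/{c}0.png",im[:,:,::-1])
    k=vision.get_calibration(c); print(c,k)
    for n in ("index_table","finger_post","lever_knob","lever_pivot","index_line","target_line","glue_bottle","tin_1","spare_blank","thread_spool","rosin_cake","flat_file"):
        print(n,[(np.round(d["at"],4).tolist(),round(d["score"],2)) for d in models.mark_of(n,c)[:2]])
print(telemetry.current_t(),r.nose_length)
E
```

```text
pics
scene {'fx': 503.58763772453733, 'fy': 503.58763772453733, 'cx': 322.05201423110543, 'cy': 199.80879900969245, 'position': array([0.25184442, 0.52481153, 0.79135883]), 'orientation': array([ 0.08569039, -0.18994272,  0.90422798, -0.3727609 ])}
index_table [([0.567, -0.2048, 0.0014], 0.61), ([0.6097, -0.1916, 0.071], 0.23)]
finger_post [([0.6108, -0.1922, 0.068], 0.83), ([0.5975, -0.0563, -0.0005], 0.35)]
lever_knob [([0.5114, -0.304, 0.0715], 0.68)]
lever_pivot [([0.5708, -0.2973, 0.0696], 0.83)]
index_line [([0.5114, -0.2321, 0.0372], 0.73)]
target_line [([0.5125, -0.2319, 0.0349], 0.64), ([0.4973, -0.0569, 0.0021], 0.62)]
glue_bottle [([0.4735, 0.0989, -0.001], 0.83)]
tin_1 []
spare_blank [([0.4417, -0.1577, -0.0007], 0.47)]
thread_spool [([0.5955, -0.0538, -0.0016], 0.62)]
rosin_cake [([0.4958, -0.0585, 0.0031], 0.64)]
flat_file [([0.7019, -0.1495, 0.0005], 0.62)]
top {'fx': 456.98450511808505, 'fy': 456.98450511808505, 'cx': 320.8117423251102, 'cy': 195.63229482569992, 'position': array([ 0.37304281, -0.15094666,  1.21968374]), 'orientation': array([ 0.06382121, -0.69857804,  0.71019987, -0.05942825])}
index_table [([0.57, -0.2033, -0.0008], 0.92), ([0.5111, -0.3019, 0.072], 0.65)]
finger_post [([0.6051, -0.1888, 0.0703], 0.68)]
lever_knob [([0.5105, -0.3007, 0.0725], 0.58)]
lever_pivot [([0.5744, -0.2985, 0.0712], 0.89)]
index_line [([0.5113, -0.2278, 0.0396], 0.95)]
target_line [([0.5201, -0.1666, 0.0332], 0.41)]
glue_bottle [([0.4738, 0.1014, 0.0022], 0.43)]
tin_1 [([0.6797, -0.3335, -0.0054], 0.96)]
spare_blank [([0.4397, -0.1546, -0.0014], 0.54)]
thread_spool [([0.59, -0.0551, 0.002], 0.61)]
rosin_cake [([0.5009, -0.053, 0.0032], 0.52)]
flat_file [([0.7084, -0.146, -0.0023], 0.78)]
1.3 0.025
```

```bash
python3 - <<'E'
import cv2, numpy as np
from plant import vision
from scipy.spatial.transform import Rotation as R
out=[]
for c,s in (("scene",3),("top",4)):
    im=cv2.imread(f"pics/{c}0.png");k=vision.get_calibration(c)
    q=k["orientation"];M=R.from_quat([q[1],q[2],q[3],q[0]]).as_matrix()
    p=M.T@(np.array([.56,-.22,.04])-k["position"]);u=int(p[0]/p[2]*k["fx"]+k["cx"]);v=int(p[1]/p[2]*k["fy"]+k["cy"])
    h=300//s if s==4 else 100;w=100 if s==4 else 100
    print(c,u-w,v-75); out.append(cv2.resize(im[max(v-75,0):v+75,u-w:u+w],(800,600),interpolation=cv2.INTER_CUBIC))
    cv2.imwrite(f"pics/{c}0c.png",out[-1])
E
```

```text
scene 236 106
top 249 128
```

View pics/top0.png

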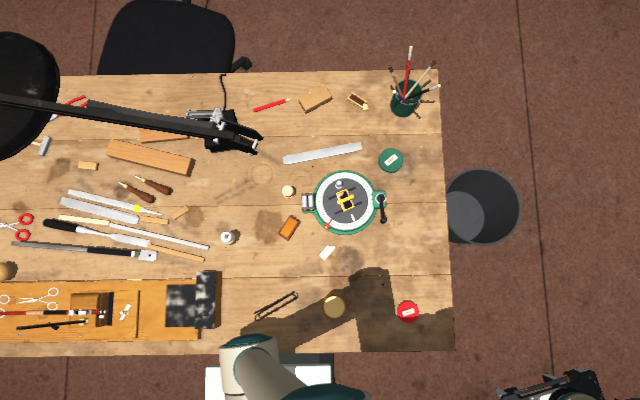

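View pics/top0c.png

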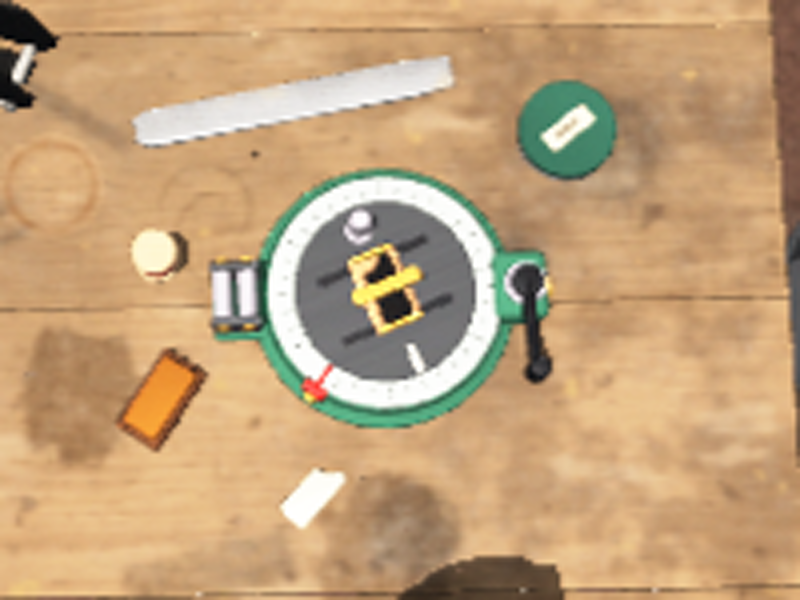

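View pics/scene0c.png

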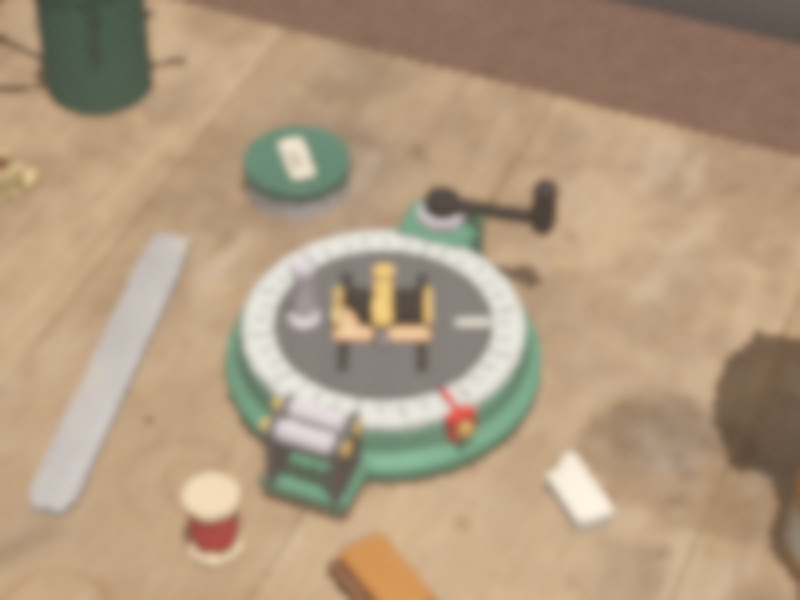

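The top picture shows the table centre near crop (386,290). The white line is at (415,358) and the red line's inner end at (331,366), about 57° clockwise from it. The post is at (360,223), and the lever runs from its pivot (525,282) to the knob (538,370). The scene view agrees, so the networks' marks look sound, except the scene camera's target_line, which is on the white line. I'll swing the lever first.

```bash
cat > h.py <<'E'
from plant import r, gripper_to, inverse_kinematics, vision, models, telemetry as T
import numpy as np, cv2
from scipy.spatial.transform import Rotation as R
Z=0.089   # TCP height: fingertips 64 mm above the bench
def quat(a):
    c,s=np.cos(a),np.sin(a)
    q=R.from_matrix(np.array([[c,s,0],[s,-c,0],[0,0,-1.]])).as_quat()
    return np.array([q[3],q[0],q[1],q[2]])
def u(a): return np.array([np.cos(a),np.sin(a)])
def p3(xy,z=Z): return np.array([xy[0],xy[1],z])
def pick(xy,a):
    """yaw offset 0 or pi whose last joint is nearer mid range"""
    c=[(abs(q[5]),o) for o in (0,np.pi) if (q:=inverse_kinematics(p3(xy),quat(a+o))) is not None]
    return min(c)[1]
def pose(piv,rad,th,off,s):
    """finger centre 'off' behind a stub at angle th, pushing in sense s (+1 ccw)"""
    t=th+s*np.pi/2
    return np.array(piv)+rad*u(th)-off*u(t), t
def push(piv,rad,th0,th1,off,s,o,vel=.06,n=None,guard=12):
    n=n or max(1,int(np.ceil(abs(th1-th0)/.15)))
    for th in np.linspace(th0,th1,n+1):
        xy,t=pose(piv,rad,th,off,s)
        if r.move_l(p3(xy),rot=quat(t+o),vel=vel,guard=guard):
            print("guard at",round(th,3),T.current_wrist_force().round(1)); return th
    return th
def plane(cam,px,z,k=None):
    k=k or vision.get_calibration(cam); q=k["orientation"]
    M=R.from_quat([q[1],q[2],q[3],q[0]]).as_matrix()
    px=np.atleast_2d(px).astype(float)
    d=np.c_[(px[:,0]-k["cx"])/k["fx"],(px[:,1]-k["cy"])/k["fy"],np.ones(len(px))]@M.T
    P=np.array(k["position"]); return (P+d*((z-P[2])/d[:,2])[:,None])[:,:2]
E
python3 - <<'E'
from h import *
piv=np.array([.5726,-.2979]); kn=np.array([.5108,-.3024])
th=np.arctan2(*(kn-piv)[::-1])%(2*np.pi); print("lever dir",th)
gripper_to(0.0,10)
xy,t=pose(piv,.060,th,.032,1); o=pick(xy,t)
r.move_to(p3(xy,.20),quat(t+o)); r.move_l(p3(xy),vel=.12,guard=8)
print(T.current_t(),T.current_opening(),T.current_ee_pos(),T.current_joints()[5])
e=push(piv,.060,th,th+.95,.0155,1,o)
print(T.current_t(),T.current_wrist_force(),e-th)
xy,t=pose(piv,.06,e,.035,1); r.move_l(p3(xy)); r.move_l(p3(xy,.16))
im=vision.snapshot("top"); cv2.imwrite("pics/top1.png",im[:,:,::-1])
for n in("lever_knob","lever_pivot"): print(n,[(d["at"],d["score"]) for d in models.mark_of(n,"top")[:2]])
# stand back for a wrist picture of the dial
c=np.array([.567,-.204])
k=vision.get_calibration("wrist"); print(k,T.current_ee_pos(),T.current_t())
E
```

```text
lever dir 3.214279903632617
5.5 0.0005499375157609615 [ 0.51091705 -0.27078318  0.08969245] -0.680245682008429
7.9667 [-0.520275   -0.0353769  -0.14038849] 0.9500000000000002
lever_knob []
lever_pivot [([0.571, -0.297, 0.0679], 0.76)]
{'fx': 310.49400492915686, 'fy': 310.49400492915686, 'cx': 317.3497497325924, 'cy': 199.00500113457147, 'position': array([ 0.450243  , -0.29314404,  0.31351965]), 'orientation': array([0.10783354, 0.86577124, 0.48496414, 0.06018197])} [ 0.51084088 -0.33037278  0.1585448 ] 9.025
```

```bash
python3 - <<'E'
from h import *
r.move_l(np.array([.55,-.20,.23]),vel=.15)
k=vision.get_calibration("wrist"); im=vision.snapshot("wrist"); cv2.imwrite("pics/w1.png",im[:,:,::-1])
np.save("k1.npy",k,allow_pickle=True)
for n in("index_table","finger_post","lever_knob","lever_pivot","index_line","target_line"): print(n,[(d["at"].round(4).tolist() if hasattr(d["at"],"round") else d["at"],d["score"]) for d in models.mark_of(n,"wrist")[:2]])
print(T.current_t())
E
```

```text
index_table [([0.5647, -0.2068, 0.0006], 0.58)]
finger_post [([0.606, -0.1887, 0.0695], 0.79)]
lever_knob [([0.5402, -0.3507, 0.0694], 0.57)]
lever_pivot [([0.5683, -0.297, 0.0674], 0.84)]
index_line [([0.5096, -0.2322, 0.0363], 0.82)]
target_line [([0.5188, -0.1669, 0.0431], 0.77)]
10.55
```

View pics/w1.png

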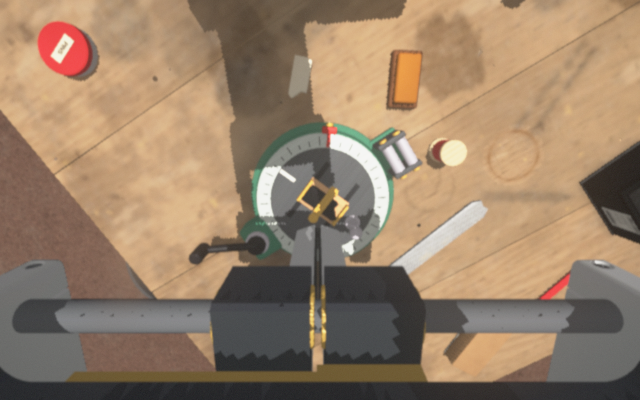

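The wrist view shows the lever swung out (knob at (200,252)), the white line at (286,173) and the red line at (331,135). The fused marks fit the given radii and put the turn at about 1.09 rad clockwise. I'll push the dial just short of that and then measure.

```bash
cat > look.py <<'E'
from h import *
def lines(cam,im,k,c0,tag):
    """refine dial centre and give white/red angles (rad) from colours, all in plane z=.038"""
    h,w=im.shape[:2]; S=4000; n=800   # rectified map: 0.25 mm/px, 200 mm square
    g=np.linspace(-.1,.1,n); X,Y=np.meshgrid(g,g)  # X: world x offset, Y: world y
    q=k["orientation"]; M=R.from_quat([q[1],q[2],q[3],q[0]]).as_matrix()
    P=np.stack([X+c0[0]-k["position"][0],Y+c0[1]-k["position"][1],np.full_like(X,.038-k["position"][2])],-1)@M
    mx=(P[...,0]/P[...,2]*k["fx"]+k["cx"]).astype(np.float32); my=(P[...,1]/P[...,2]*k["fy"]+k["cy"]).astype(np.float32)
    rec=cv2.remap(im,mx,my,cv2.INTER_LINEAR)
    # show with x up, y left
    cv2.imwrite(f"pics/{tag}.png",cv2.resize(rec.transpose(1,0,2)[::-1,::-1],(600,600))[:,:,::-1] if False else cv2.resize(rec.transpose(1,0,2)[::-1,::-1][:,:,::-1],(600,600)))
    f=rec.astype(int); red=(f[...,0]>f[...,1]*1.8)&(f[...,0]>f[...,2]*1.8)&(f[...,0]>70)
    rr=np.hypot(X,Y); th=np.arctan2(Y,X)
    mr=red&(rr>.062)&(rr<.074)
    br=f.min(-1); loc=(rr>.043)&(rr<.056)
    return rec,X,Y,mr,br,loc,th
E
python3 - <<'E'
from h import *
from look import lines
c=np.array([.567,-.2055]); a0,a1=np.radians(23.4),np.radians(-39.1)
xy,t=pose(c,.043,a0,.035,-1)
o=pick(xy,t); np.save("o.npy",o)
r.move_to(p3(xy,.20),quat(t+o)); print(T.current_joints()[5]); 
g=r.move_l(p3(xy),vel=.15,guard=8); print("desc",g,T.current_t())
e=push(c,.043,a0,a1+np.radians(8),.0145,-1,o,guard=10)
print(np.degrees(e),T.current_t(),T.current_wrist_force())
xy,t=pose(c,.043,e,.03,-1); r.move_l(p3(xy)); r.move_l(p3(xy,.24),vel=.2)
k=vision.get_calibration("wrist"); im=vision.snapshot("wrist"); cv2.imwrite("pics/w2.png",im[:,:,::-1]); np.save("k2.npy",k)
for n in("index_table","finger_post","lever_knob","index_line","target_line"): print(n,[(np.round(d["at"],4).tolist(),round(d["score"],2)) for d in models.mark_of(n,"wrist")[:2]])
kt=vision.get_calibration("top"); im2=vision.snapshot("top"); cv2.imwrite("pics/top2.png",im2[:,:,::-1])
lines("wrist",im,k,c,"r2")
print(T.current_t())
E
python3 -c "
import cv2,numpy as np
a=cv2.imread('pics/w2.png');b=cv2.imread('pics/r2.png')
cv2.imwrite('pics/m2.png',np.hstack([cv2.resize(a,(400,250)),cv2.resize(b,(400,400))[:250]*0+0][:1]+[]) if 0 else np.hstack([np.vstack([cv2.resize(a,(400,250)),np.zeros((150,400,3),np.uint8)]),cv2.resize(b,(400,400))]))"
```

```text
-0.7813240058885254
desc False 12.1583
-31.100000000000005 14.6333 [-0.19154641  0.07727703 -0.38995409]
index_table [([0.5682, -0.2069, 0.0015], 0.66)]
finger_post [([0.6011, -0.2316, 0.0713], 0.56)]
lever_knob []
index_line [([0.5159, -0.17, 0.0377], 0.89)]
target_line [([0.5186, -0.1683, 0.0417], 0.67)]
16.1417
```

View pics/m2.png

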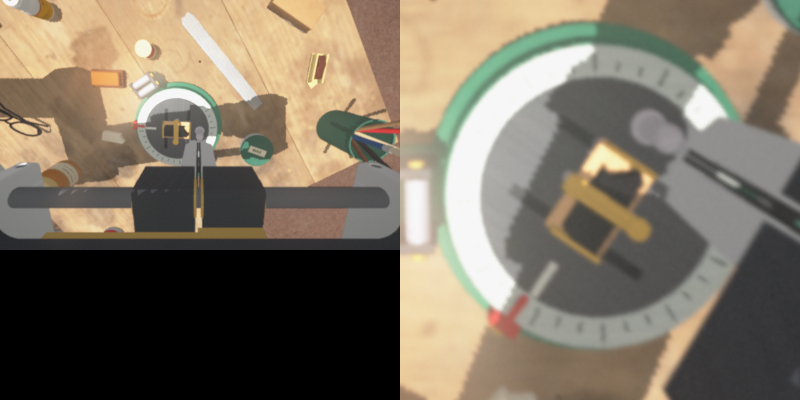

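The rectified view shows the white line, (556,264) to (530,296), running almost into the red line. I'll zoom in and measure the remaining offset.

```bash
cat > meas.py <<'E'
import cv2,numpy as np
from h import plane
def measure(png,k,c,tag=None):
    """pixel-level white/red line fits in plane z=.038 -> angle difference about dial centre"""
    im=cv2.imread(png)[:,:,::-1].astype(int)
    v,uu=np.mgrid[0:400,0:640]; W=plane(None,np.c_[uu.ravel(),v.ravel()],.038,k).reshape(400,640,2)
    d=W-c; rr=np.hypot(*np.moveaxis(d,-1,0)); th=np.arctan2(d[...,1],d[...,0])
    a0=np.radians(141); near=abs((th-a0+np.pi)%(2*np.pi)-np.pi)<.35
    R_,G,B=np.moveaxis(im,-1,0)
    wr=np.where(near&(rr>.062)&(rr<.075),np.clip(R_-1.3*np.maximum(G,B),0,None),0.)
    m=near&(rr>.042)&(rr<.057); br=im.min(-1); bg=np.median(br[m]); ww=np.where(m,np.clip(br-bg-25,0,None),0.)
    A=lambda w:(((th-a0)*w).sum()/w.sum(), (W*w[...,None]).sum((0,1))/w.sum(), (w>0).sum())
    aw,pw,nw=A(ww); ar,pr,nr=A(wr)
    print(png,"white-red deg %.2f"%np.degrees(aw-ar),"white",pw.round(4),nw,"red",pr.round(4),nr,"red ang %.2f"%np.degrees(ar+a0),"r",rr[ww>0].min() if nw else 0)
    return aw-ar
E
python3 - <<'E'
import numpy as np,cv2
from meas import measure
from plant import vision
k=np.load("k2.npy",allow_pickle=True).item()
for c in ([.567,-.2055],[.569,-.2055],[.567,-.2075]):
    measure("pics/w2.png",k,np.array(c)); measure("pics/top2.png",vision.get_calibration("top"),np.array(c))
b=cv2.imread("pics/r2.png"); cv2.imwrite("pics/z2.png",cv2.resize(b[360:520,130:290],(600,600),interpolation=cv2.INTER_CUBIC))
E
```

```text
pics/w2.png white-red deg -5.13 white [ 0.5294 -0.1706] 83 red [ 0.513  -0.1643] 39 red ang 142.67 r 0.04205894457463026
pics/top2.png white-red deg nan white [nan nan] 0 red [nan nan] 0 red ang nan r 0
pics/w2.png white-red deg -3.19 white [ 0.5299 -0.1727] 81 red [ 0.5135 -0.1647] 37 red ang 143.66 r 0.04240916030556037
pics/top2.png white-red deg nan white [ 0.5264 -0.1741] 36 red [nan nan] 0 red ang nan r 0.04849489859265205
pics/w2.png white-red deg -2.58 white [ 0.5291 -0.1739] 70 red [ 0.5135 -0.1647] 37 red ang 141.31 r 0.04204165668764424
pics/top2.png white-red deg nan white [ 0.527  -0.1724] 30 red [nan nan] 0 red ang nan r 0.04880679055709591meas.py:12: RuntimeWarning: invalid value encountered in scalar divide
  A=lambda w:(((th-a0)*w).sum()/w.sum(), (W*w[...,None]).sum((0,1))/w.sum(), (w>0).sum())
meas.py:12: RuntimeWarning: invalid value encountered in divide
  A=lambda w:(((th-a0)*w).sum()/w.sum(), (W*w[...,None]).sum((0,1))/w.sum(), (w>0).sum())
```

View pics/z2.png

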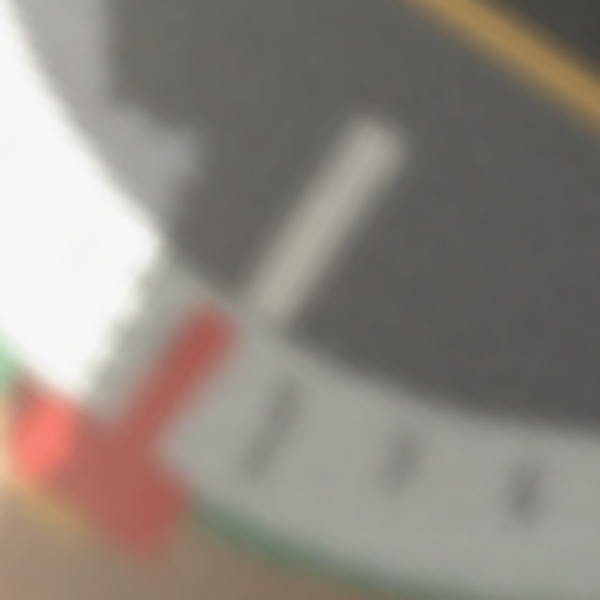

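Zoomed at 11.25 px/mm, the white line's outer end is at (270,315) and the red line's inner end at (215,320). That leaves about 4 mm, or 3.8°, clockwise to go. My colour fit was thrown off by the sunlit patch, so I'm using the view. Same geometry again, 3.8° further.

```bash
python3 - <<'E'
from h import *
from look import lines
c=np.array([.567,-.2055]); o=float(np.load("o.npy")); e0=np.radians(-31.1); e1=np.radians(-34.9)
xy,t=pose(c,.043,e0,.03,-1); r.move_l(p3(xy),rot=quat(t+o),vel=.2,guard=8)
e=push(c,.043,e0,e1,.0145,-1,o,vel=.03,n=2,guard=10); print(np.degrees(e),T.current_wrist_force().round(1))
r.hold(.3)
xy,t=pose(c,.043,e0,.03,-1); r.move_l(p3(xy),rot=quat(t+o)); r.move_l(p3(xy,.24),vel=.2)
k=vision.get_calibration("wrist"); im=vision.snapshot("wrist"); cv2.imwrite("pics/w3.png",im[:,:,::-1])
lines("wrist",im,k,c,"r3")
b=cv2.imread("pics/r3.png"); cv2.imwrite("pics/z3.png",cv2.resize(b[360:520,130:290],(600,600),interpolation=cv2.INTER_CUBIC))
print(T.current_t())
E
```

```text
-34.9 [0.3 1.8 0.2]
19.75
```

View pics/z3.png

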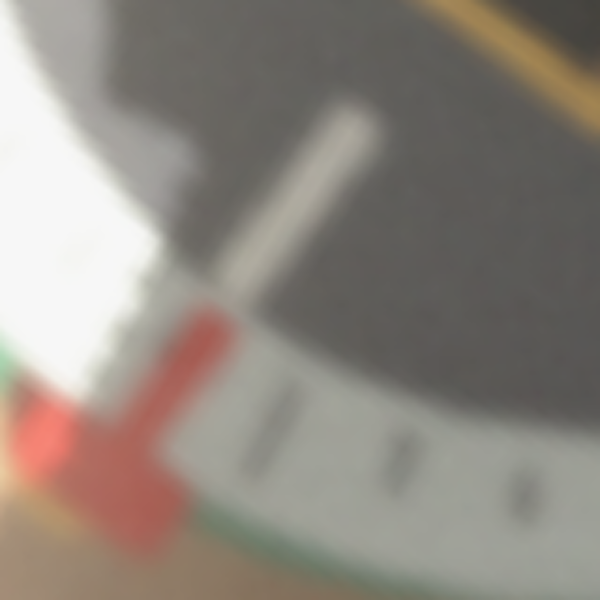

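The white line's axis now runs straight into the red line: its outer end is at (238,290), the red inner end at (222,312), and the sideways offset is about 0.1 mm. Next I'll push the lever home, with a guard.

```bash
python3 - <<'E'
from h import *
piv=np.array([.5715,-.2978]); th=3.214; a0=th+1.02
xy,t=pose(piv,.060,a0,.038,-1); o=pick(xy,t)
r.move_to(p3(xy,.20),quat(t+o)); print("desc",r.move_l(p3(xy),vel=.15,guard=8),T.current_joints()[5])
e=push(piv,.060,a0,th+.12,.0155,-1,o,vel=.05,guard=12); print(e-th,T.current_wrist_force().round(1),T.current_t())
e=push(piv,.060,th+.12,th-.10,.0155,-1,o,vel=.02,n=6,guard=10); print(e-th,T.current_wrist_force().round(1),T.current_ee_pos(),T.current_t())
E
```

```text
desc False 1.379695911914754
0.1200000000000001 [-0.9 -1.6  1.3] 24.3917
-0.10000000000000009 [ -1.6 -10.9  -2.6] [ 0.51133472 -0.31498875  0.08920522] 26.2417
```

```bash
python3 - <<'E'
from h import *
from look import lines
p=T.current_ee_pos(); r.move_l(p+[0,-.03,0]); p[1]-=.03; r.move_l(np.array([p[0],p[1],.2]))
c=np.array([.567,-.2055]); o=float(np.load("o.npy")); xy,t=pose(c,.043,np.radians(-31.1),.03,-1)
r.move_to(p3(xy,.24),quat(t+o))
k=vision.get_calibration("wrist"); im=vision.snapshot("wrist"); cv2.imwrite("pics/w4.png",im[:,:,::-1])
lines("wrist",im,k,c,"r4")
r.move_to([.35,-.45,.28],quat(t+o))
im=vision.snapshot("top"); cv2.imwrite("pics/top4.png",im[:,:,::-1])
for n in("index_table","lever_knob","lever_pivot","index_line","target_line"): print(n,[(np.round(d["at"],4).tolist(),round(d["score"],2)) for d in models.mark_of(n,"top")[:2]])
b=cv2.imread("pics/r4.png"); z=cv2.resize(b[360:520,130:290],(400,400),interpolation=cv2.INTER_CUBIC)
a=cv2.imread("pics/top4.png")[140:260,280:400]
cv2.imwrite("pics/z4.png",np.hstack([z,cv2.resize(a,(400,400),interpolation=cv2.INTER_CUBIC)])); print(T.current_t())
E
```

```text
index_table [([0.5714, -0.2037, 0.0013], 0.78), ([0.4717, 0.1019, 0.002], 0.69)]
lever_knob [([0.5094, -0.3016, 0.0725], 0.45)]
lever_pivot [([0.5737, -0.2984, 0.0686], 0.95)]
index_line [([0.5234, -0.1673, 0.0402], 0.95), ([0.5712, -0.2955, 0.0675], 0.68)]
target_line []
31.25
```

View pics/z4.png

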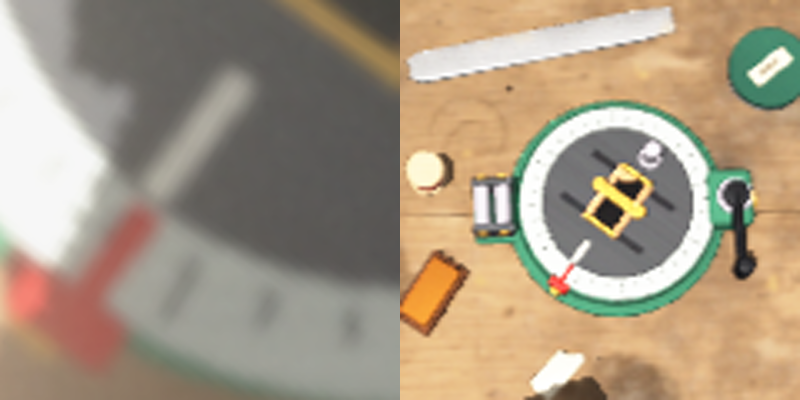

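The lines still meet: left panel, white end (155,190) running into red (145,215). The lever points along the table's -x as at the start, with its knob at (742,267), and it had met its stop at about 11 N. The gripper is clear, so I'm handing in.

```bash
python3 -c "
from plant import r
print(r.sign_off())"
```

```text
the job is handed in; nothing more can be done
None
```

I handed the job in at about 31 s: the white line meets the red line with no visible sideways offset, the lever is home against its stop, and the gripper is clear; `sign_off` returned no verdict.

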